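# Two-button drawer release

## Robot

A 7-joint arm with a two-finger parallel gripper is mounted at the origin on a cart in front of the work surface, level with it; the furniture and walls round the work are solid. World frame = base frame: x ahead of the robot, y to its left, z up, the work surface at z = 0. Lengths are in mm, angles in rad, forces in N, time in s.
With the tool pointing down it reaches from about 400 to 900 mm from the base axis. Payload 5.5 kg.
Tool frame: the origin (TCP) lies on the centre line of the jaws, within the pads' length; the fingertips stand ctrl.tcp_to_tips ahead of it and the grasp point (between the pads) lies 11 mm behind it (ctrl.tcp_to_tips is the distance from the TCP to the fingertips, in mm); x points along the fingers, y is the direction in which the jaws open and shut, and the axes are right-handed (so a half turn about x gives the same grasp; the last joint's range is limited). The gripper opens to 92 mm and grips with 3 to 60 N. Pads are 19 mm wide; open, the fingers measure 130 mm over their backs; the gripper's body (75 mm by 190 mm) begins 47 mm behind the grasp point.
Start: joints at [1.445, 0.501, -0.427, 1.55, 0.221, 1.138, -0.21], TCP at [246.433, -601.474, 234.729] pointing down, gripper open.
Joint ranges: [-2.88, 2.88], [-0.31, 2.03], [-1.54, 1.56], [0.2, 2.42], [-1.41, 4.55], [0.19, 2.02], [-2.57, 2.57]. Speed limits (rad/s): [2.57, 2.57, 3.14, 3.14, 3.14, 3.14, 3.14].

## Interface

Orientations are given as a 3x3 rotation matrix whose columns are the frame's x, y, z axes.
In Python, from rig import status, vision, hand_in, ctrl gives the robot as it stands.
- The arm moves only by the shell command python3 -m jog 'ROWS' [FORCE]. ROWS is a JSON object of lists of equal length, an entry for each row: "angular": the turn, a rotation vector about the tool's x, y, z in rad, a list of three; "slide": the shift along the tool's x, y, z in cm, a list of three; "jaw": the closure, from 0 (fully open) to 1 (shut). In form: {"angular": [[rx, ry, rz], ...], "slide": [[tx, ty, tz], ...], "jaw": [jaw, ...]}. A call has 1 to 12 rows; each row is the pose to reach, as a shift and turn from the pose measured when the call began, along the tool's axes at that moment; what a row does not reach only later rows make up. A row lasts 1/12 s, in which the tool goes at most 41.7 mm and 7.16 degrees, less where a joint would pass 70% of its speed; a pose out of reach is approached as far as the arm can. A call with a gripper value outside its range is refused whole. The fingers move at their own pace and stop on an object; FORCE is the grip in N (left out, the last holds). Time passes only in rows, so rows that repeat a pose let the fingers close. It gives the time, the measured TCP pose, the force and the opening at its end, in the units of the state.
- status.state(): the state, without advancing time (a new reading comes with each control period).
- vision.get_image(name): name is "scene" or "top" or "wrist"; returns a dict with "img" (384x512x3 uint8, red, green, blue), "fx", "fy", "cx", "cy" (pixels), "k1" (the pictures are not rectified: a ray, as slopes to the right and down, at radius r is drawn at 1 + k1 r^2 times it, then the intrinsics apply), "extrinsics" (4x4, takes a point from camera to world coordinates). Camera axes: x right, y down, z forward; pixel columns grow to the right and rows downward; lengths in mm; the calibration is good to about 2 mm. A picture is of the moment at which its call begins. There is no depth.
- hand_in(): hands the job in, once; it reports no verdict.
The state is a dict: "t": time; "q": joint angles; "qd": joint speeds; "effort": joint torques, N m; "ee_pos": TCP position; "ee_rot": TCP orientation; "wrist_force": force on the tool from outside, world axes, zero at the start; "torque": the same for the moment, N m; "gripper_width": finger opening in mm.
Only numpy, scipy, OpenCV 4.12 (cv2) and the standard library are available. Lean on these libraries where they do the work, as an engineer would, in place of code of your own. Each camera call takes 0.05 s, during which the arm holds its last target.

## Task

Spring the drawer of the grey lock box open: press its two round buttons down together with the two fingertips, and keep both down until the drawer springs out, then let both come up and move clear. Never push one button down alone, do not touch the drawer, and leave the hex key in the drawer and the small parts around the box alone.

Things in the scene. Friction and masses are not known exactly. Their poses are not given: they have to be found in the camera images.
- lock_box: Grey painted steel lock box, fixed to the bench, 120 (x) x 150 (y) x 70 mm high including its four rubber feet. Origin: centre of its underside on the bench; its -x face is the drawer's front (at yaw 0 it faces the robot), z up. On its flat top (z 70 mm) stand the two buttons, in line with its y axis, midway between front and back, 56 mm apart from centre to centre.
- button_left_top (a point): Centre of the top face of the button on the box's +y side: black round push button with a flat top, 27 mm across (flat part 22 mm), the top 90 mm above the bench when up. A spring pushes it up: about 3 N to start it, about 6 N fully down (8 mm lower).
- button_right_top (a point): The same for the like button on the box's -y side.
- button_left (a joint): Travel of the +y button in m: 0 up, 0.008 fully down. It springs back when let go.
- button_right (a joint): Travel of the -y button in m: 0 up, 0.008 fully down. It springs back when let go.
- drawer (a joint): Opening of the drawer in m: 0 shut and locked, 0.055 fully out. A damped bolt inside the box lets go only after both buttons have been held more than 6 mm down together for about one to two seconds; then a spring drives the drawer out (to the box's -x) in about half a second and it stays out. Letting a button up early resets the bolt.
- drawer_front (a point): Centre of the drawer's dark front panel (142 x 26 mm, its centre 32 mm above the bench), below the buttons on the box's -x face.
- hex_key: Dark hex key, 104 mm long (its y axis), 34 mm wide, 8 mm thick, lying loose in the drawer on a rubber bed 28 mm above the bench; it rides out with the drawer and stays in it. Origin: centre of its underside.
- tape_roll: Roll of black tape lying flat, 64 mm across, 20 mm high; loose, beside or behind the box. Origin: centre of its underside.
- bearing: Steel ball bearing lying flat, 52 mm across, 15 mm high; loose, beside or behind the box. Origin: centre of its underside.
- hose_fitting: Brass hose fitting lying down, 52 mm long (its y axis), 21 mm wide, 18 mm high; loose, beside or behind the box. Origin: centre of its underside.

How it is judged:
By the outcome, as a careful person would: the job done as asked, in the order asked, and still so for the second after the job is handed in, with the robot touching nothing.
It also fails if it takes over 32 s, if anything falls off the work surface, if the arm or the gripper's body presses on something with over 40 N, if the wrist force passes 120 N, or if a joint passes its speed limit or range.

## Working session

There is one attempt and no reset: what is moved stays moved. The work goes in short steps, Python scripts to look and compute and a shell command to move; the robot and the scene stay as the last step left them, time stands still between calls to the robot, and variables do not carry over. Pictures are saved under pics/ and viewed, and the job is handed in when it is done.

```bash
mkdir -p pics; ls; python3 - <<'E'
from rig import status, vision, ctrl
import cv2, numpy as np
s=status.state()
for k,v in s.items(): print(k,np.round(v,3).tolist())
print(ctrl.tcp_to_tips)
for n in ["scene","top","wrist"]:
    d=vision.get_image(n)
    cv2.imwrite(f"pics/{n}0.png",d["img"][:,:,::-1])
    print(n,d["fx"],d["cx"],d["cy"],d["k1"],np.round(d["extrinsics"],3).tolist())
E
```

```text
pics
t 0.0
q [1.445, 0.502, -0.427, 1.551, 0.221, 1.138, -0.21]
qd [-0.002, -0.0, 0.001, -0.001, 0.0, -0.0, 0.0]
effort [0.001, -56.658, -5.816, -27.911, -0.069, 0.031, 0.0]
ee_pos [246.113, -600.855, 233.657]
ee_rot [[-0.001, 0.379, -0.925], [0.002, -0.925, -0.379], [-1.0, -0.002, -0.0]]
wrist_force [-0.52, 0.718, -0.121]
torque [-0.021, 0.001, -0.035]
gripper_width 91.684
8.0
scene 429.16781916522916 257.9528523606115 191.0495503072762 0.03411879740355814 [[-0.78, -0.46, 0.425, 152.661], [-0.626, 0.551, -0.552, 470.601], [0.02, -0.697, -0.717, 688.423], [0.0, 0.0, 0.0, 1.0]]
top 385.3331276446269 248.57761123152483 190.22280622998724 -0.02255064268703017 [[0.021, -0.998, 0.062, 451.99], [-1.0, -0.023, -0.019, 12.086], [0.02, -0.062, -0.998, 929.513], [0.0, 0.0, 0.0, 1.0]]
wrist 301.97713764459223 255.0721540697156 196.28565451310882 -0.06520167098075011 [[0.379, -0.889, -0.259, 315.767], [-0.926, -0.364, -0.105, -574.089], [-0.0, 0.279, -0.96, 384.039], [0.0, 0.0, 0.0, 1.0]]
```

View pics/scene0.png

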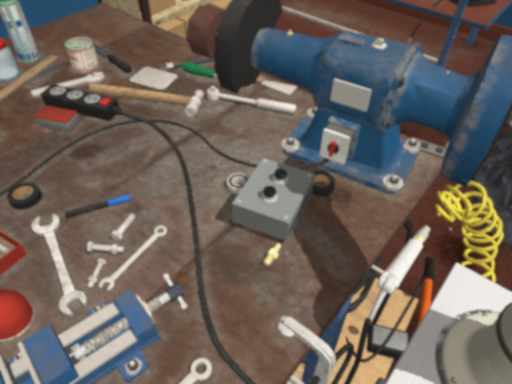

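View pics/top0.png

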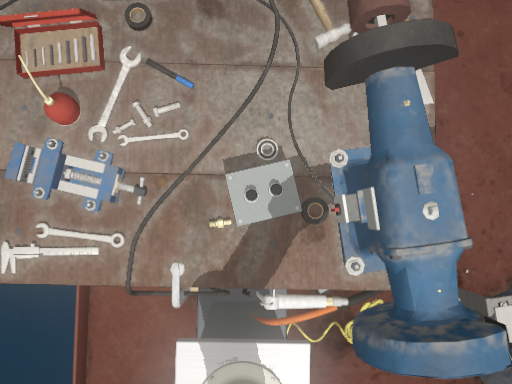

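```bash
cat > h.py <<'E'
import numpy as np, cv2
def ray(d,u,v):
    K=np.array([[d["fx"],0,d["cx"]],[0,d["fy"],d["cy"]],[0,0,1]])
    p=cv2.undistortPoints(np.array([[[u,v]]],float),K,np.array([d["k1"],0,0,0,0.]))[0,0]
    E=np.array(d["extrinsics"]); return E[:3,3],E[:3,:3]@np.array([p[0],p[1],1])
def onz(d,u,v,z):
    o,r=ray(d,u,v); return o+r*(z-o[2])/r[2]
def tri(rs):
    A=np.zeros((3,3));b=np.zeros(3)
    for o,r in rs:
        r=r/np.linalg.norm(r);P=np.eye(3)-np.outer(r,r);A+=P;b+=P@o
    return np.linalg.solve(A,b)
E
python3 - <<'E'
from rig import vision
from h import *
for n,(x0,y0,x1,y1) in {"top":(200,130,350,240),"scene":(210,140,350,275)}.items():
    d=vision.get_image(n); im=d["img"]
    c=im[y0:y1,x0:x1]; cv2.imwrite(f"pics/{n}1.png",cv2.resize(c,None,fx=5 if n=="top" else 4,fy=5 if n=="top" else 4,interpolation=cv2.INTER_CUBIC)[:,:,::-1])
    g=c.max(2); m=(g<60).astype(np.uint8)
    k,l,st,ce=cv2.connectedComponentsWithStats(m)
    for i in range(1,k):
        if st[i,4]>25:
            u,v=ce[i]+[x0,y0]; print(n,np.round([u,v],1),st[i].tolist(),onz(d,u,v,88).round(1))
E
```

```text
scene [280.4 173.2] [65, 29, 12, 9, 82] [505.2 -60.8  88. ]
scene [319.7 189.8] [91, 31, 33, 39, 393] [417.7 -72.3  88. ]
scene [268.9 191.1] [54, 47, 11, 10, 80] [492.   -5.5  88. ]
scene [325.2 228.7] [112, 86, 7, 6, 32] [356.2   4.   88. ]
```

```bash
ls pics
```

```text
scene0.png
scene1.png
top0.png
top1.png
wrist0.png
```

View pics/top1.png

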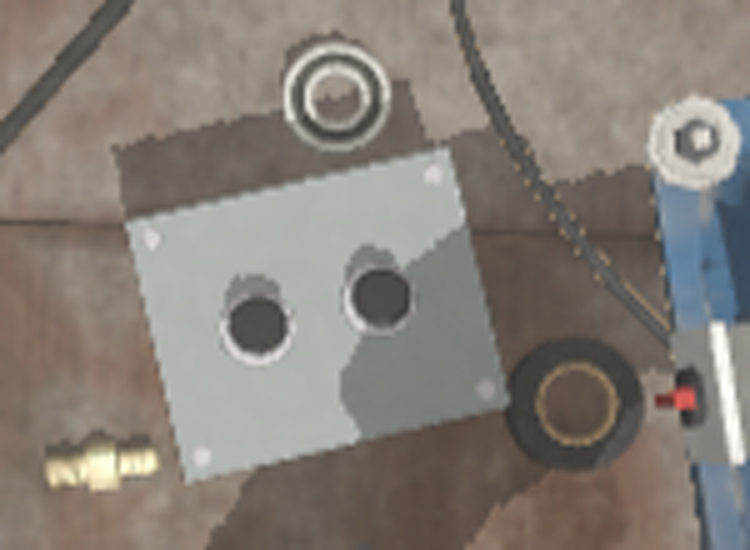

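View pics/scene1.png

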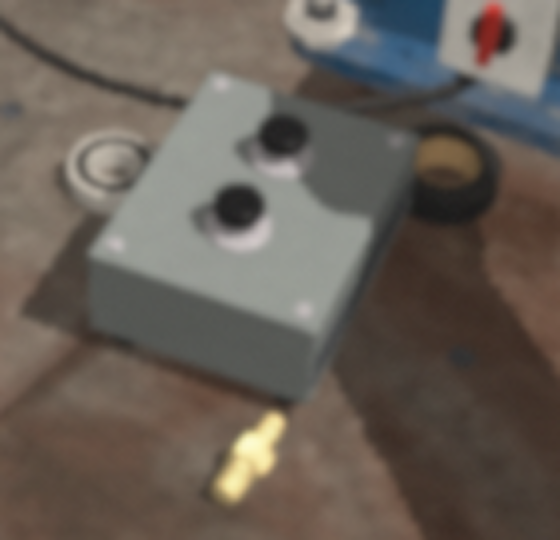

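```bash
python3 - <<'E'
from rig import vision
from h import *
T=vision.get_image("top");S=vision.get_image("scene")
im=T["img"][170:220,225:300]; g=im.max(2)
for th in (80,95):
    k,l,st,ce=cv2.connectedComponentsWithStats((g<th).astype(np.uint8))
    for i in range(1,k):
        if 40<st[i,4]<400: print(th,(ce[i]+[225,170]).round(2),st[i].tolist(),onz(T,*(ce[i]+[225,170]),90).round(1))
g=S["img"][140:275,210:350].max(2)
k,l,st,ce=cv2.connectedComponentsWithStats((g<60).astype(np.uint8))
R=onz(T,276.2,189.6,90);L=onz(T,251.6,195,90);print(R,L,np.linalg.norm(R-L))
for a,b in [((276.2,189.6),(280.4,173.2)),((251.6,195),(268.9,191.1)),((431,211),(379,43))]:
    print(tri([ray(T,*a),ray(S,*b)]).round(1))
# box top corners
for z,ps in [(70,[(225,174.4),(289.4,160),(301,211),(237.5,226)])]:
    P=[onz(T,*p,z) for p in ps];print(np.round(P,1),[np.linalg.norm(P[i]-P[i-1]).round(1) for i in range(4)],np.mean(P,0))
d=np.hstack([cv2.resize(S["img"][0:200,180:512],None,fx=2.4,fy=2.4)])
cv2.imwrite("pics/gr.png",d[:,:,::-1])
cv2.imwrite("pics/grt.png",cv2.resize(T["img"][0:384,300:512],None,fx=1.55,fy=1.55)[:,:,::-1])
E
```

```text
80 [276.03 188.57] [46, 14, 11, 10, 87] [509.2 -63.8  90. ]
95 [275.93 188.82] [46, 14, 11, 11, 97] [508.6 -63.6  90. ]
95 [251.04 194.46] [21, 20, 11, 10, 93] [495.1  -9.4  90. ]
95 [289.42 216.58] [57, 43, 16, 7, 67] [448.7 -94.   90. ]
[506.96042845 -64.17992278  90.        ] [493.93749577 -10.62155718  90.        ] 55.11891963824471
[507.5 -64.6  83.8]
[494.8 -10.5  82.2]
[ 463.4 -310.1  285.5]
[[ 539.8   49.4   70. ]
 [ 575.7  -94.6   70. ]
 [ 461.6 -122.3   70. ]
 [ 425.3   18.7   70. ]] [np.float64(118.5), np.float64(148.4), np.float64(117.4), np.float64(145.7)] [500.59761924 -37.22823878  70.        ]
```

View pics/gr.png

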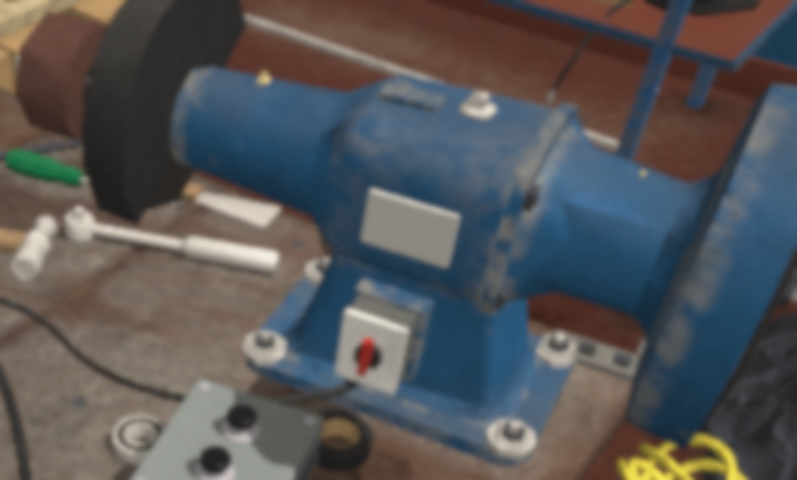

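View pics/grt.png

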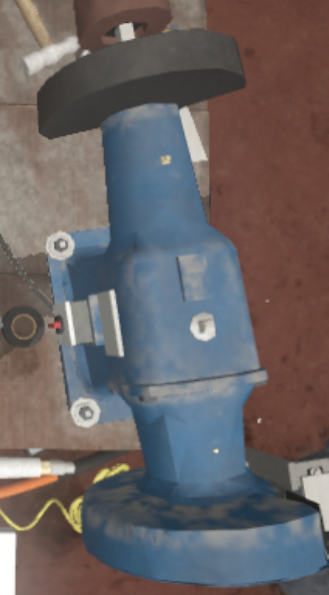

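View pics/wrist0.png

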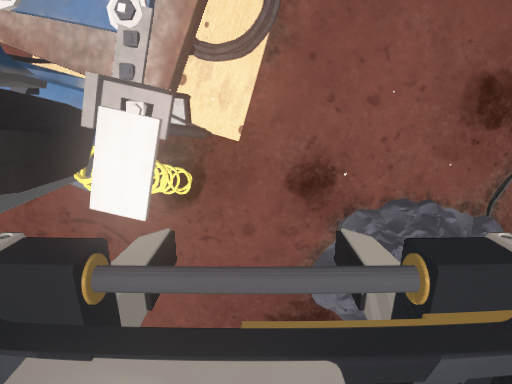

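```bash
python3 -m jog '{"angular":[[0,0,0],[0,0,0],[0,0,0],[0,0,0],[0,0,0],[0,0,0],[0,0,0],[0,0,0],[0,0,0]],"slide":[[-2,0,0],[-5,0,0],[-8,0,0],[-11,0,0],[-14,0,0],[-17,0,0],[-19,0,0],[-20,0,0],[-20,0,0]],"jaw":[0.6,0.6,0.6,0.6,0.6,0.6,0.6,0.6,0.6]}' 20
python3 - <<'E'
from rig import status
import numpy as np
s=status.state()
print(np.round(s["q"],2),s["ee_pos"],np.round(s["ee_rot"],3).tolist(),s["gripper_width"],s["wrist_force"])
R=np.array(s["ee_rot"]);print(R.T@(np.array([501.3,-37.2,s["ee_pos"][2]])-s["ee_pos"])/10)
E
```

```text
t: 1.1
ee_pos: [247.0, -602.2, 437.2]
ee_rot: [[0.002, 0.379, -0.925], [-0.004, -0.925, -0.379], [-1.0, 0.004, -0.0]]
wrist_force: [-0.0, 0.1, -0.6]
gripper_width: 38.6
[ 1.44  0.39 -0.45  1.25  0.17  1.53 -0.16] [ 247.01302449 -602.1550613   437.22474508] [[0.002, 0.379, -0.925], [-0.004, -0.925, -0.379], [-1.0, 0.004, -0.0]] 38.61435871764225 [-0.02532023  0.1114902  -0.63729418]
[ -0.17525625 -42.63690484 -44.9491324 ]
```

```bash
python3 -m jog '{"angular":[[0,0,0],[0,0,0],[0.02,0,0],[0.04,0,0],[0.06,0,0],[0.08,0,0],[0.1,0,0],[0.12,0,0],[0.14,0,0],[0.145,0,0],[0.145,0,0],[0.145,0,0]],"slide":[[0,-1,-1],[0,-3,-3],[0,-5,-5],[0,-7,-7.5],[0,-9,-10],[0,-11,-12],[0,-13,-14],[0,-15,-16],[0,-17,-18],[0,-19,-20],[0,-21,-22],[0,-21,-22]],"jaw":[0.6,0.6,0.6,0.6,0.6,0.6,0.6,0.6,0.6,0.6,0.6,0.6]}' 20
python3 - <<'E'
from rig import status
import numpy as np
s=status.state()
print(np.round(s["q"],2),s["ee_pos"],np.round(s["ee_rot"],3).tolist(),s["gripper_width"],s["wrist_force"])
R=np.array(s["ee_rot"]);print(R.T@(np.array([501.3,-37.2,s["ee_pos"][2]])-s["ee_pos"])/10)
E
```

```text
t: 2.1
ee_pos: [373.5, -316.6, 434.9]
ee_rot: [[0.001, 0.25, -0.968], [-0.001, -0.968, -0.25], [-1.0, 0.001, -0.001]]
wrist_force: [0.7, 1.4, 0.5]
gripper_width: 36.5
[ 1.22  0.07 -0.6   1.64  0.04  1.44 -0.71] [ 373.50665947 -316.64595722  434.92514045] [[0.001, 0.25, -0.968], [-0.001, -0.968, -0.25], [-1.0, 0.001, -0.001]] 36.520026790265305 [0.73178115 1.4215361  0.53244668]
[-6.88282961e-03 -2.38528852e+01 -1.93714126e+01]
```

```bash
python3 -m jog '{"angular":[[0,0,0],[0,0,0],[0,0,0],[0,0,0],[0,0,0],[0,0,0],[0,0,0],[0,0,0],[0,0,0],[0,0,0],[0,0,0],[0,0,0]],"slide":[[0,-1,-1],[0,-3.5,-3],[0,-6,-5],[0,-8.5,-7],[0,-11,-9],[0,-13.5,-11],[0,-16,-13],[0,-18.5,-15],[0,-21,-17],[0,-23,-19],[0,-23.85,-19.4],[0,-23.85,-19.4]],"jaw":[0.6,0.6,0.6,0.6,0.6,0.6,0.6,0.6,0.6,0.6,0.6,0.6]}' 20
cat > st.py <<'E'
from rig import status
import numpy as np
s=status.state()
print(np.round(s["q"],2),np.round(s["ee_pos"],1),np.round(s["ee_rot"],3).tolist(),s["gripper_width"],np.round(s["wrist_force"],2))
R=np.array(s["ee_rot"]);print("to target xy,cm tool",(R.T@(np.array([501.3,-37.2,s["ee_pos"][2]])-s["ee_pos"])/10).round(2))
E
python3 st.py; python3 - <<'E'
from rig import vision
import cv2
for n in ["top","scene","wrist"]:
    cv2.imwrite(f"pics/{n}2.png",vision.get_image(n)["img"][:,:,::-1])
E
```

```text
t: 3.1
ee_pos: [500.7, -33.4, 433.2]
ee_rot: [[-0.002, 0.257, -0.966], [0.001, -0.966, -0.257], [-1.0, -0.002, 0.002]]
wrist_force: [-0.9, 0.7, -0.0]
gripper_width: 36.5
[ 0.83  0.13 -0.9   1.61  0.1   1.45 -1.39] [500.7 -33.4 433.2] [[-0.002, 0.257, -0.966], [0.001, -0.966, -0.257], [-1.0, -0.002, 0.002]] 36.51380995893413 [-0.89  0.7  -0.03]
to target xy,cm tool [-0.    0.38  0.04]
```

View pics/scene2.png

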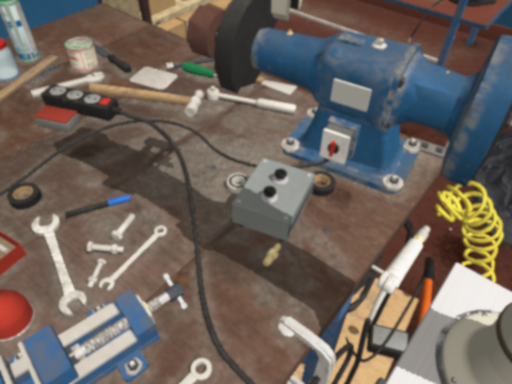

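View pics/wrist2.png

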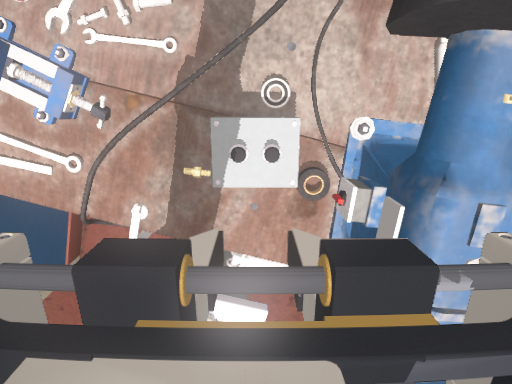

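```bash
python3 - <<'E'
from rig import vision
from h import *
d=vision.get_image("wrist")
x0,y0=205,110
g=d["img"][y0:190,x0:305].max(2)
for th in (60,80):
    k,l,st,ce=cv2.connectedComponentsWithStats((g<th).astype(np.uint8))
    for i in range(1,k):
        if 60<st[i,4]<600: print(th,(ce[i]+[x0,y0]).round(2),st[i].tolist(),onz(d,*(ce[i]+[x0,y0]),88).round(1))
T=vision.get_image("top")["img"]; cv2.imwrite("pics/topc.png",T[:,:,::-1])
E
python3 st.py
```

```text
[ 0.83  0.13 -0.89  1.61  0.11  1.45 -1.39] [500.9 -39.2 434.3] [[-0.0, 0.247, -0.969], [-0.001, -0.969, -0.247], [-1.0, 0.001, 0.001]] 36.54543434920551 [-0.42  0.58  0.04]
to target xy,cm tool [-0.   -0.18 -0.09]
```

View pics/topc.png

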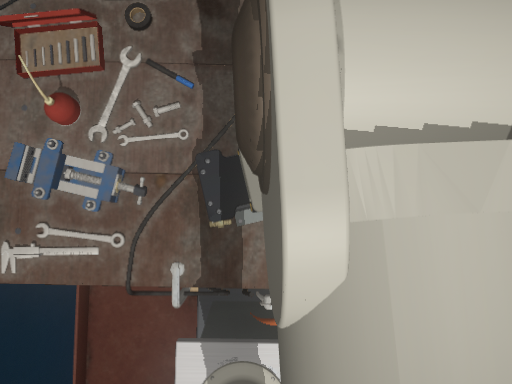

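```bash
python3 - <<'E'
from rig import vision
from h import *
d=vision.get_image("wrist")
cv2.imwrite("pics/wc.png",cv2.resize(d["img"][100:210,180:330],None,fx=5,fy=5)[:,:,::-1])
x0,y0=215,120
g=d["img"][y0:190,x0:300].max(2)
for th in (40,60,80):
    k,l,st,ce=cv2.connectedComponentsWithStats((g<th).astype(np.uint8))
    for i in range(1,k):
        if 30<st[i,4]: print(th,(ce[i]+[x0,y0]).round(2),st[i].tolist(),onz(d,*(ce[i]+[x0,y0]),88).round(1))
E
python3 st.py
```

```text
[ 0.83  0.13 -0.89  1.61  0.11  1.45 -1.39] [501.1 -39.  434.5] [[0.0, 0.247, -0.969], [-0.001, -0.969, -0.247], [-1.0, 0.001, 0.0]] 36.64355002119828 [-0.09 -0.18 -0.15]
to target xy,cm tool [-0.   -0.17 -0.07]
```

View pics/wc.png

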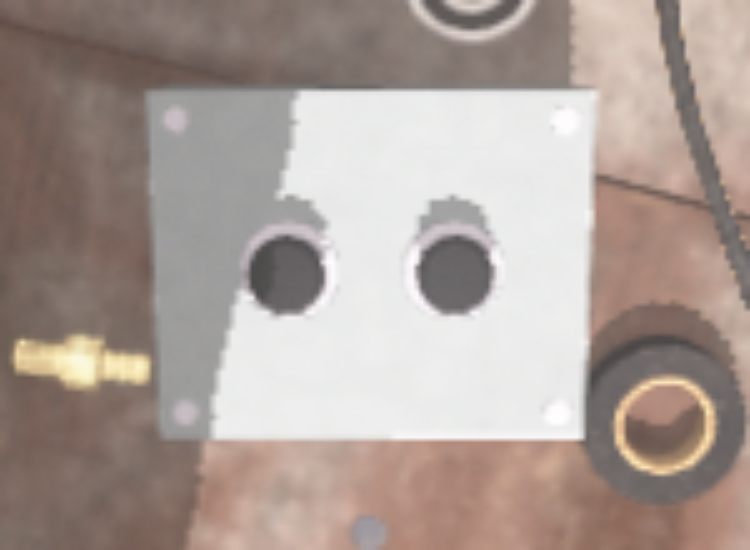

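```bash
python3 - <<'E'
from rig import vision
from h import *
d=vision.get_image("wrist")
x0,y0=215,120
g=d["img"][y0:190,x0:300].max(2)
C=[]
for th in (100,115,):
    k,l,st,ce=cv2.connectedComponentsWithStats((g<th).astype(np.uint8))
    for i in range(1,k):
        if 30<st[i,4]: 
            p=onz(d,*(ce[i]+[x0,y0]),89.5);print(th,(ce[i]+[x0,y0]).round(2),st[i].tolist(),p.round(1))
a,b=onz(d,237.0,154.5,90),onz(d,270.8,154.5,90)
print(a,b,(a+b)/2,np.linalg.norm(a-b),(b-a)/np.linalg.norm(a-b))
for z,ps in [(70,[(209.3,117.8),(299.3,118),(297,187.8),(212,187.8)])]:
    P=[onz(d,*p,z) for p in ps];print(np.round(P,1),[np.linalg.norm(P[i]-P[i-1]).round(1) for i in range(4)],np.mean(P,0))
    print((P[1]-P[0]+P[2]-P[3])/np.linalg.norm(P[1]-P[0]+P[2]-P[3]))
E
python3 st.py
```

```text
100 [235.17 152.73] [15, 28, 15, 12, 82] [498.7  -8.4  89.5]
100 [269.65 150.48] [49, 28, 14, 10, 31] [516.2 -62.3  89.5]
115 [236.71 154.43] [15, 28, 15, 14, 171] [496.6 -11.5  89.5]
115 [270.51 154.43] [49, 28, 14, 14, 167] [510.3 -65.3  89.5]
[496.70523663 -11.96493202  90.        ] [510.38526008 -65.77209491  90.        ] [503.54524836 -38.86851347  90.        ] 55.51895010160695 [ 0.24640278 -0.96916751  0.        ]
[[ 541.9   47.2   70. ]
 [ 578.4  -97.6   70. ]
 [ 462.4 -127.7   70. ]
 [ 425.5   17.6   70. ]] [np.float64(120.0), np.float64(149.4), np.float64(119.8), np.float64(149.9)] [502.04962473 -40.12815521  70.        ]
[ 0.24538068 -0.9694268   0.        ]
[ 0.83  0.13 -0.89  1.61  0.11  1.45 -1.39] [501.2 -38.8 434.7] [[0.0, 0.248, -0.969], [-0.001, -0.969, -0.248], [-1.0, 0.001, -0.0]] 36.70897176365793 [ 0.88 -0.5   0.78]
to target xy,cm tool [-0.   -0.15 -0.05]
```

```bash
python3 -m jog '{"angular":[[0,0,0],[0,0,0],[0,0,0],[0,0,0],[0,0,0],[0,0,0]],"slide":[[2,0,0],[4,0,-0.05],[7,0,-0.05],[10,0,-0.05],[12,0,-0.05],[12,0,-0.05]],"jaw":[0.6,0.6,0.6,0.6,0.6,0.6]}' 20
python3 st.py; python3 - <<'E'
from rig import vision
import cv2
for n in ["top","scene"]:
    cv2.imwrite(f"pics/{n}3.png",vision.get_image(n)["img"][:,:,::-1])
E
```

```text
t: 3.95
ee_pos: [498.7, -40.0, 310.6]
ee_rot: [[-0.007, 0.246, -0.969], [-0.0, -0.969, -0.246], [-1.0, -0.002, 0.007]]
wrist_force: [-1.0, -0.3, -0.1]
gripper_width: 36.8
[ 0.8   0.22 -0.88  1.81  0.18  1.2  -1.46] [498.7 -40.  310.6] [[-0.007, 0.246, -0.969], [-0.0, -0.969, -0.246], [-1.0, -0.002, 0.007]] 36.84452156192834 [-0.99 -0.27 -0.13]
to target xy,cm tool [-0.   -0.21 -0.32]
```

View pics/scene3.png

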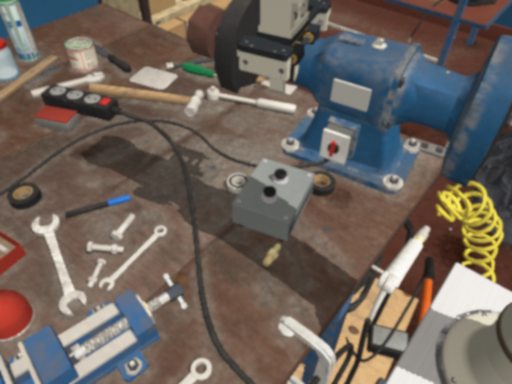

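View pics/top3.png

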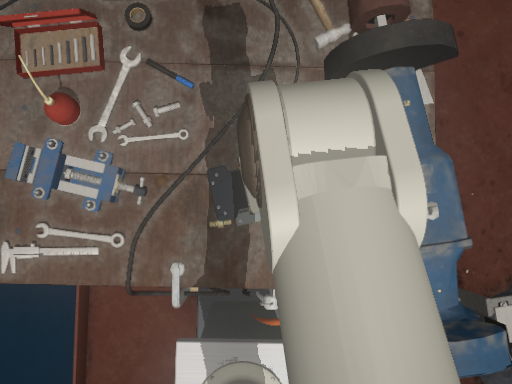

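```bash
sed -i 's/501.3,-37.2/502,-38.5/' st.py; python3 st.py; python3 -m jog '{"angular":[[0,0,0],[0,0,0],[0,0,0],[0,0,0],[0,0,0],[0,0,0]],"slide":[[2,0,0],[4,0,-0.1],[7,0,-0.1],[10,0,-0.1],[11,0,-0.1],[11,0,-0.1]],"jaw":[0.6,0.6,0.6,0.6,0.6,0.6]}' 20
python3 st.py; python3 - <<'E'
from rig import vision
import cv2
for n in ["top","scene"]:
    cv2.imwrite(f"pics/{n}4.png",vision.get_image(n)["img"][:,:,::-1])
E
python3 st.py
```

```text
[ 0.8   0.22 -0.88  1.8   0.18  1.21 -1.46] [501.5 -39.4 314.9] [[-0.0, 0.247, -0.969], [-0.001, -0.969, -0.247], [-1.0, 0.001, 0.001]] 36.82025324089288 [0.29 0.74 0.35]
to target xy,cm tool [-0.   -0.07 -0.07]
t: 4.55
ee_pos: [501.8, -39.6, 204.1]
ee_rot: [[-0.003, 0.246, -0.969], [-0.0, -0.969, -0.246], [-1.0, -0.001, 0.003]]
wrist_force: [0.3, 0.2, -0.8]
gripper_width: 36.5
[ 0.72  0.35 -0.83  1.93  0.31  0.99 -1.58] [501.8 -39.6 204.1] [[-0.003, 0.246, -0.969], [-0.0, -0.969, -0.246], [-1.0, -0.001, 0.003]] 36.547576924183296 [ 0.35  0.23 -0.85]
to target xy,cm tool [-0.   -0.1  -0.05]
[ 0.72  0.35 -0.84  1.93  0.31  0.99 -1.57] [503.9 -39.2 206.7] [[0.002, 0.247, -0.969], [-0.001, -0.969, -0.247], [-1.0, 0.001, -0.002]] 36.924702393211085 [-0.35 -0.92  0.56]
to target xy,cm tool [-0.   -0.11  0.17]
```

View pics/scene4.png

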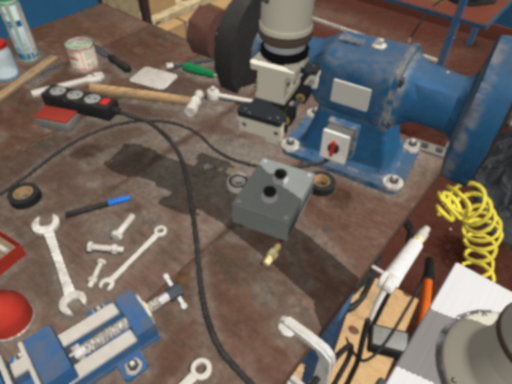

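View pics/top4.png

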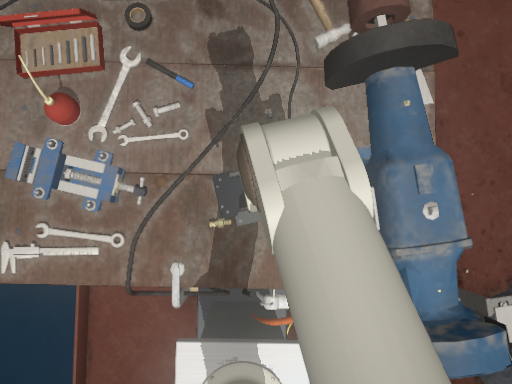

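```bash
python3 -m jog '{"angular":[[0,0,0],[0,0,0],[0,0,0],[0,0,0],[0,0,0],[0,0,0],[0,0,0],[0,0,0]],"slide":[[2,0,0],[4,0,0.1],[6,0,0.1],[7.5,0,0.1],[8.5,-0.05,0.1],[9.2,-0.05,0.1],[9.2,-0.05,0.1],[9.2,-0.05,0.1]],"jaw":[0.6,0.6,0.6,0.6,0.6,0.6,0.6,0.6]}' 20
python3 st.py; python3 - <<'E'
from rig import vision
import cv2
for n in ["wrist","top","scene"]:
    cv2.imwrite(f"pics/{n}5.png",vision.get_image(n)["img"][:,:,::-1])
a=cv2.imread("pics/scene5.png");cv2.imwrite("pics/s5c.png",cv2.resize(a[120:270,200:380],None,fx=4,fy=4,interpolation=cv2.INTER_CUBIC))
E
python3 st.py
```

```text
t: 5.32
ee_pos: [503.9, -38.9, 115.7]
ee_rot: [[0.003, 0.247, -0.969], [-0.001, -0.969, -0.247], [-1.0, 0.002, -0.003]]
wrist_force: [0.6, -0.2, 0.4]
gripper_width: 36.7
[ 0.64  0.48 -0.75  2.    0.45  0.82 -1.69] [503.9 -38.9 115.7] [[0.003, 0.247, -0.969], [-0.001, -0.969, -0.247], [-1.0, 0.002, -0.003]] 36.7328722911913 [ 0.63 -0.18  0.36]
to target xy,cm tool [-0.   -0.09  0.17]
[ 0.64  0.48 -0.75  2.    0.45  0.82 -1.69] [503.9 -39.  115.8] [[0.004, 0.247, -0.969], [-0.001, -0.969, -0.247], [-1.0, 0.002, -0.003]] 36.71183414139237 [-0.76  0.04  0.78]
to target xy,cm tool [-0.   -0.1   0.17]
```

View pics/s5c.png

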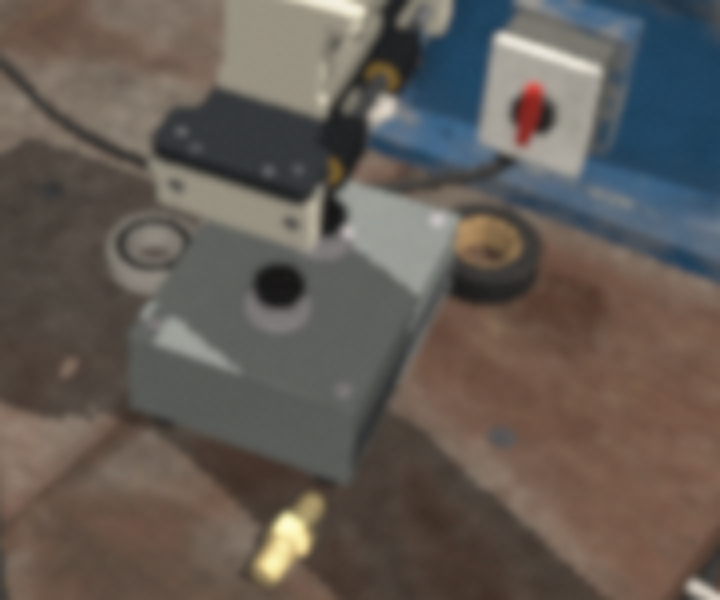

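View pics/wrist5.png

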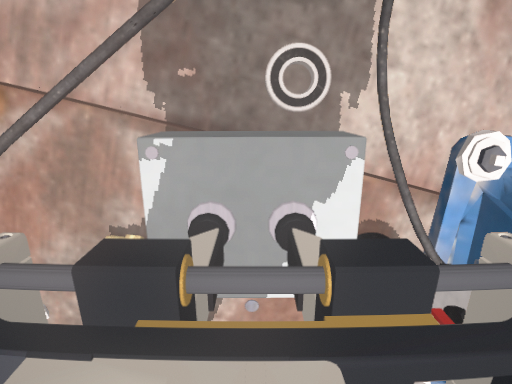

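View pics/top5.png

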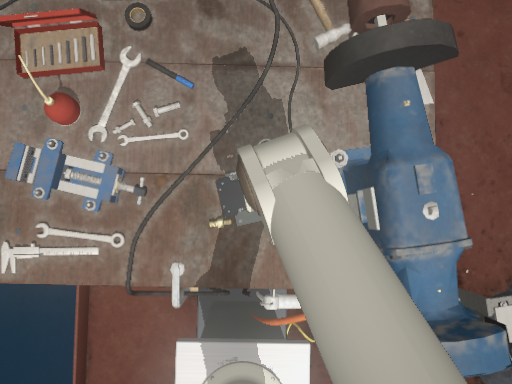

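View pics/scene5.png

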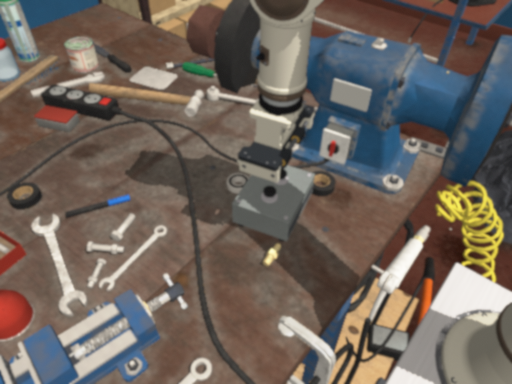

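```bash
python3 - <<'E'
from rig import vision,status
from h import *
d=vision.get_image("wrist");s=status.state()
R=np.array(s["ee_rot"]);p=np.array(s["ee_pos"])
E=np.array(d["extrinsics"]);K=np.array([[d["fx"],0,d["cx"]],[0,d["fy"],d["cy"]],[0,0,1]])
def pr(X):
    c=E[:3,:3].T@(np.array(X)-E[:3,3]); return cv2.projectPoints(c[None],np.zeros(3),np.zeros(3),K,np.array([d["k1"],0,0,0,0.]))[0].ravel().round(1)
im=np.ascontiguousarray(cv2.resize(d["img"][190:340,150:350],None,fx=4,fy=4,interpolation=cv2.INTER_CUBIC)[:,:,::-1])
def mark(X,col):
    u=pr(X);cv2.circle(im,(int((u[0]-149.5)*4),int((u[1]-189.5)*4)),3,col,-1);return u
w=s["gripper_width"]/2
for y in (-w,w,-w-19,w+19):
  for z in (-9.5,9.5): print("tip",y,z,mark(p+R@[8,y,z],(0,0,255)))
by=np.array([-.246,.969,0])
for sg in (1,-1): print("btn",mark(np.array([502,-38.5,90])+sg*28*by,(0,255,0)))
cv2.imwrite("pics/w6.png",im)
E
```

```text
tip -18.35829554437989 -9.5 [219.8 229.4]
tip -18.35829554437989 9.5 [221.  259.6]
tip 18.35829554437989 -9.5 [284.8 229.3]
tip 18.35829554437989 9.5 [283.9 259.5]
tip -37.358295544379885 -9.5 [186.4 229.3]
tip -37.358295544379885 9.5 [188.6 259.4]
tip 37.358295544379885 -9.5 [318.3 229.2]
tip 37.358295544379885 9.5 [316.3 259.3]
btn [206.6 235. ]
btn [295.2 234.9]
```

View pics/w6.png

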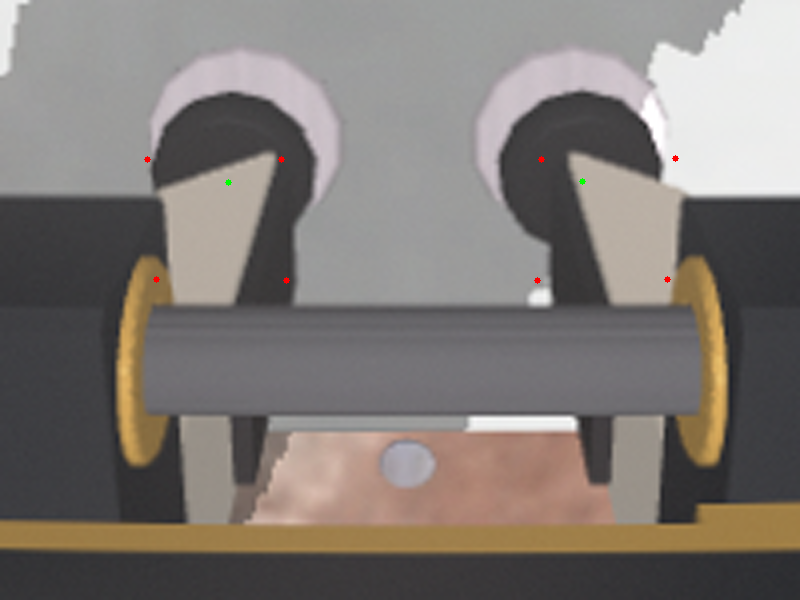

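```bash
python3 - <<'E'
from rig import vision,status
from h import *
d=vision.get_image("wrist");s=status.state()
R=np.array(s["ee_rot"]);p=np.array(s["ee_pos"])
for z in (88,90):
  for u in (234,580,407):
    P=onz(d,149.5+u/4,189.5+168/4,z);print(z,P.round(1),(R.T@(P-p)).round(1))
E
```

```text
88 [496.7 -11.6  88. ] [ 27.4 -28.3  -0.1]
88 [510.2 -65.   88. ] [27.5 26.7  0. ]
88 [503.4 -38.3  88. ] [27.4 -0.8 -0. ]
90 [497.6 -11.8  90. ] [ 25.4 -28.   -0.9]
90 [510.9 -64.5  90. ] [25.5 26.4 -0.8]
90 [504.3 -38.1  90. ] [25.4 -0.8 -0.9]
```

```bash
python3 -m jog '{"angular":[[0,0,0],[0,0,0],[0,0,0],[0,0,0],[0,0,0],[0,0,0],[0,0,0],[0,0,0]],"slide":[[0,-0.08,0],[0,-0.08,0],[0,-0.08,0],[0,-0.08,0],[0.5,-0.08,0],[1,-0.08,0],[1.2,-0.08,0],[1.2,-0.08,0]],"jaw":[0.435,0.435,0.435,0.435,0.435,0.435,0.435,0.435]}' 40
python3 st.py; python3 - <<'E'
from rig import vision
import cv2
d=vision.get_image("wrist");cv2.imwrite("pics/w7.png",cv2.resize(d["img"][190:340,150:350],None,fx=4,fy=4,interpolation=cv2.INTER_CUBIC)[:,:,::-1])
d=vision.get_image("scene");cv2.imwrite("pics/s7.png",cv2.resize(d["img"][120:270,200:380],None,fx=4,fy=4,interpolation=cv2.INTER_CUBIC)[:,:,::-1])
E
python3 st.py
```

```text
t: 6.23
ee_pos: [502.7, -38.3, 102.5]
ee_rot: [[0.002, 0.247, -0.969], [-0.001, -0.969, -0.247], [-1.0, 0.001, -0.001]]
wrist_force: [-0.3, 0.1, -0.2]
gripper_width: 51.9
[ 0.62  0.5  -0.74  2.01  0.47  0.8  -1.71] [502.7 -38.3 102.5] [[0.002, 0.247, -0.969], [-0.001, -0.969, -0.247], [-1.0, 0.001, -0.001]] 51.93335224423672 [-0.32  0.11 -0.25]
to target xy,cm tool [-0.    0.01  0.07]
[ 0.62  0.5  -0.74  2.01  0.47  0.8  -1.71] [503.2 -38.2 103.1] [[0.003, 0.247, -0.969], [-0.001, -0.969, -0.247], [-1.0, 0.001, -0.002]] 51.65342629647067 [ 0.62 -0.74  0.32]
to target xy,cm tool [-0.    0.    0.12]
```

View pics/w7.png

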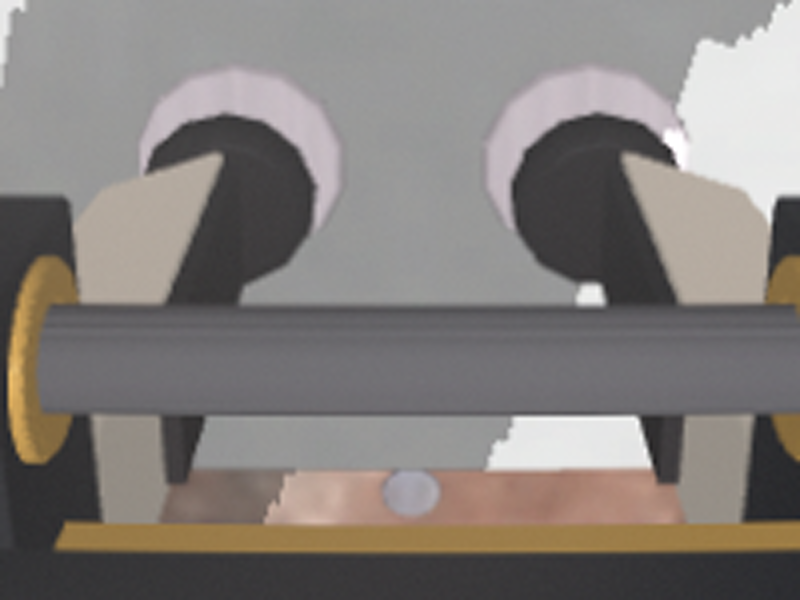

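View pics/s7.png

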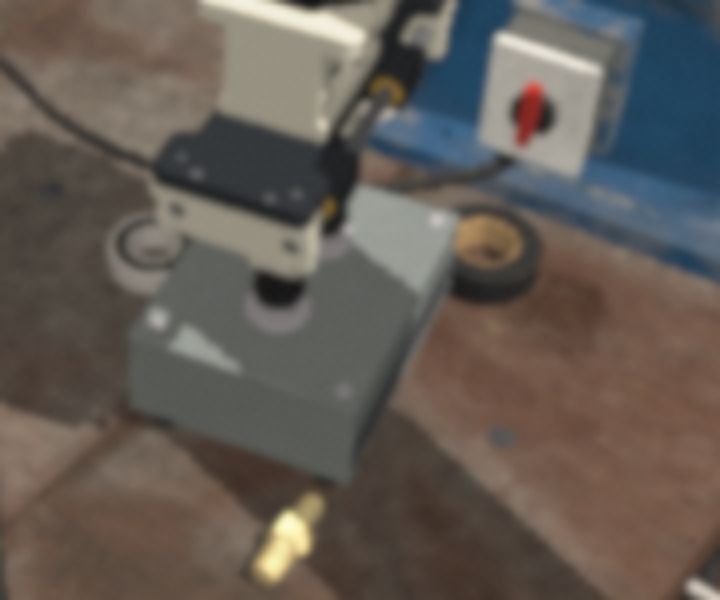

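```bash
python3 -m jog '{"angular":[[0,0,0],[0,0,0],[0,0,0],[0,0,0],[0,0,0],[0,0,0],[0,0,0],[0,0,0],[0,0,0],[0,0,0],[0,0,0]],"slide":[[0,-0.1,0],[0,-0.1,0],[0,-0.1,0],[0.2,-0.1,0],[0.5,-0.1,0],[0.8,-0.1,0],[1.1,-0.1,0],[1.3,-0.1,0],[1.4,-0.1,0],[1.4,-0.1,0],[1.4,-0.1,0]],"jaw":[0.47,0.47,0.47,0.47,0.47,0.47,0.47,0.47,0.47,0.47,0.47]}' 40
python3 st.py; python3 - <<'E'
from rig import vision
import cv2
d=vision.get_image("scene");cv2.imwrite("pics/s8.png",cv2.resize(d["img"][120:270,200:380],None,fx=4,fy=4,interpolation=cv2.INTER_CUBIC)[:,:,::-1])
E
python3 st.py
```

```text
t: 7.25
ee_pos: [503.4, -37.3, 90.3]
ee_rot: [[0.003, 0.247, -0.969], [-0.002, -0.969, -0.247], [-1.0, 0.003, -0.002]]
wrist_force: [-4.8, -0.4, 15.1]
gripper_width: 48.6
[ 0.61  0.52 -0.72  2.02  0.49  0.78 -1.73] [503.4 -37.3  90.3] [[0.003, 0.247, -0.969], [-0.002, -0.969, -0.247], [-1.0, 0.003, -0.002]] 48.58510137874593 [-4.84 -0.42 15.09]
to target xy,cm tool [-0.    0.08  0.16]
[ 0.61  0.52 -0.72  2.02  0.49  0.78 -1.73] [503.3 -37.3  90.2] [[0.003, 0.247, -0.969], [-0.002, -0.969, -0.247], [-1.0, 0.003, -0.002]] 49.01878501801523 [-3.95 -0.15 15.88]
to target xy,cm tool [-0.    0.08  0.16]
```

View pics/s8.png

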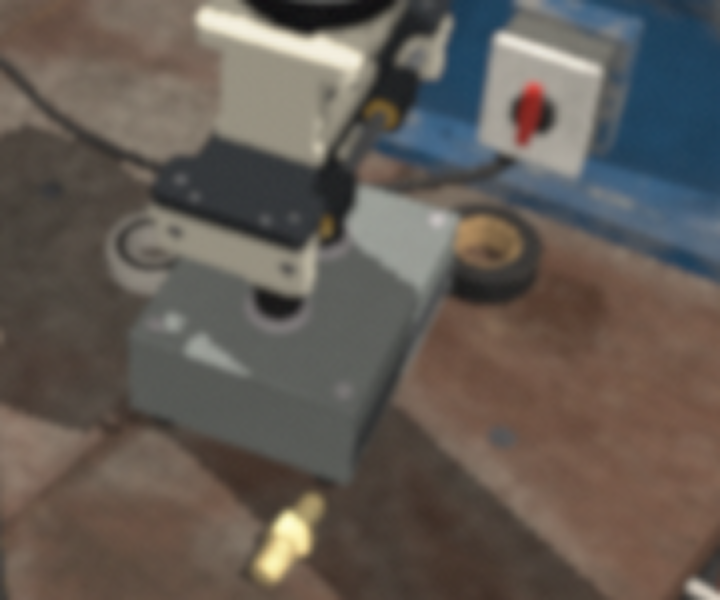

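```bash
python3 -m jog '{"angular":[[0,0,0],[0,0,0],[0,0,0],[0,0,0],[0,0,0],[0,0,0],[0,0,0],[0,0,0],[0,0,0],[0,0,0],[0,0,0],[0,0,0]],"slide":[[0.15,0,0],[0.2,0,0],[0.2,0,0],[0.2,0,0],[0.2,0,0],[0.2,0,0],[0.2,0,0],[0.2,0,0],[0.2,0,0],[0.2,0,0],[0.2,0,0],[0.2,0,0]],"jaw":[0.47,0.47,0.47,0.47,0.47,0.47,0.47,0.47,0.47,0.47,0.47,0.47]}' 40
python3 st.py; python3 - <<'E'
from rig import vision
import cv2
d=vision.get_image("scene");cv2.imwrite("pics/s9.png",cv2.resize(d["img"][120:270,200:380],None,fx=4,fy=4,interpolation=cv2.INTER_CUBIC)[:,:,::-1])
E
python3 st.py
```

```text
t: 8.3
ee_pos: [503.4, -37.3, 90.1]
ee_rot: [[0.003, 0.247, -0.969], [-0.004, -0.969, -0.247], [-1.0, 0.005, -0.002]]
wrist_force: [-8.3, -0.3, 25.0]
gripper_width: 48.5
[ 0.6   0.52 -0.72  2.02  0.49  0.78 -1.73] [503.4 -37.3  90.1] [[0.003, 0.247, -0.969], [-0.004, -0.969, -0.247], [-1.0, 0.005, -0.002]] 48.49891742322738 [-8.27 -0.28 24.99]
to target xy,cm tool [0.   0.08 0.17]
[ 0.6   0.52 -0.72  2.02  0.49  0.78 -1.73] [503.4 -37.3  90.1] [[0.003, 0.247, -0.969], [-0.004, -0.969, -0.247], [-1.0, 0.005, -0.002]] 48.289388774453364 [-8.31  0.16 25.69]
to target xy,cm tool [0.   0.08 0.16]
```

View pics/s9.png

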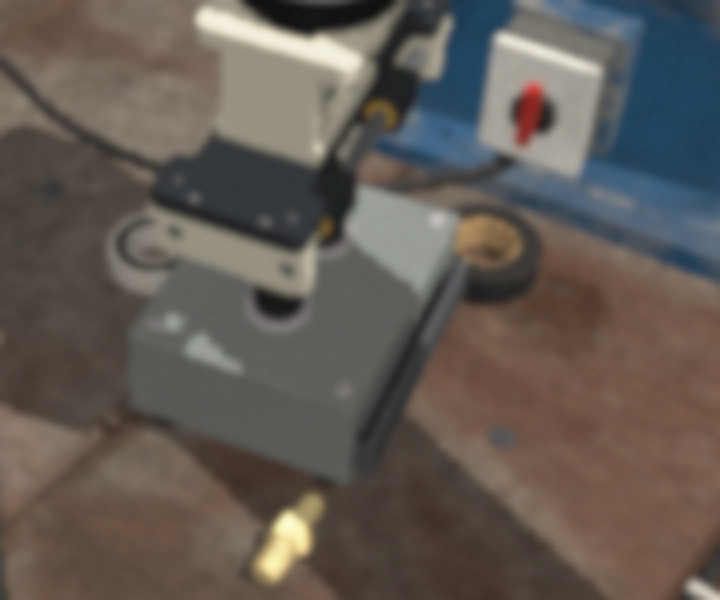

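The drawer front has started out on the -x side (dark strip from about (360,460) to (465,265) in the crop). I'll hold until it stops.

```bash
python3 -m jog '{"angular":[[0,0,0],[0,0,0],[0,0,0],[0,0,0],[0,0,0],[0,0,0],[0,0,0],[0,0,0],[0,0,0],[0,0,0]],"slide":[[0.15,0,0],[0.15,0,0],[0.15,0,0],[0.15,0,0],[0.15,0,0],[0.15,0,0],[0.15,0,0],[0.15,0,0],[0.15,0,0],[0.15,0,0]],"jaw":[0.47,0.47,0.47,0.47,0.47,0.47,0.47,0.47,0.47,0.47]}' 40
python3 - <<'E'
from rig import vision
import cv2
d=vision.get_image("scene");cv2.imwrite("pics/s10.png",cv2.resize(d["img"][120:270,200:380],None,fx=4,fy=4,interpolation=cv2.INTER_CUBIC)[:,:,::-1])
E
python3 st.py
```

```text
t: 9.18
ee_pos: [503.4, -37.3, 90.2]
ee_rot: [[0.003, 0.247, -0.969], [-0.006, -0.969, -0.247], [-1.0, 0.006, -0.001]]
wrist_force: [-7.7, 0.1, 21.6]
gripper_width: 48.8
[ 0.6   0.52 -0.72  2.02  0.49  0.78 -1.73] [503.4 -37.3  90.2] [[0.003, 0.247, -0.969], [-0.006, -0.969, -0.247], [-1.0, 0.006, -0.001]] 48.53495481776755 [-5.88 -0.41 21.88]
to target xy,cm tool [0.   0.09 0.17]
```

View pics/s10.png

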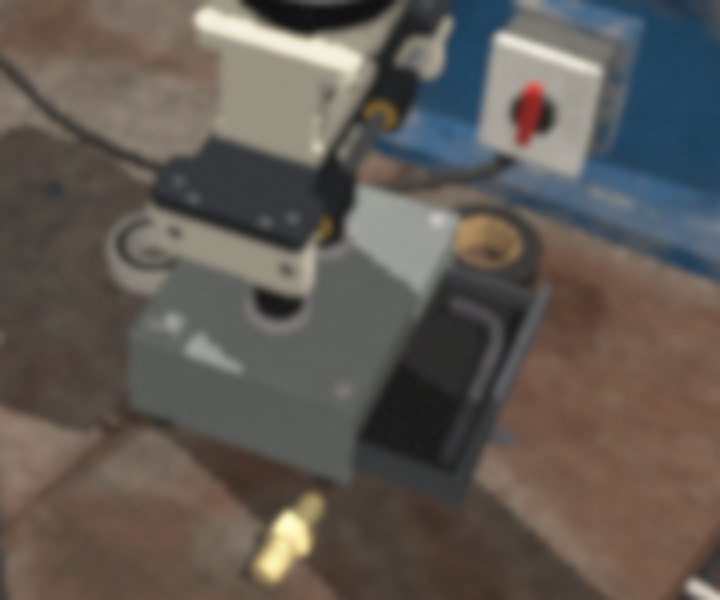

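The drawer is fully out with the hex key in it. Next I'll lift straight up.

```bash
python3 -m jog '{"angular":[[0,0,0],[0,0,0],[0,0,0],[0,0,0],[0,0,0],[0,0,0],[0,0,0],[0,0,0],[0,0,0]],"slide":[[-0.8,0,0],[-2,0,0],[-4,0,0],[-6.5,0,0],[-9,0,0],[-11.5,0,0],[-13,0,0],[-13,0,0],[-13,0,0]],"jaw":[0.47,0.47,0.47,0.47,0.47,0.47,0.47,0.47,0.47]}' 40
python3 - <<'E'
from rig import vision
import cv2
d=vision.get_image("scene");cv2.imwrite("pics/s11.png",cv2.resize(d["img"][120:270,200:380],None,fx=4,fy=4,interpolation=cv2.INTER_CUBIC)[:,:,::-1])
d=vision.get_image("wrist");cv2.imwrite("pics/w11.png",d["img"][:,:,::-1])
E
python3 st.py
```

```text
t: 9.98
ee_pos: [503.6, -36.8, 221.1]
ee_rot: [[0.005, 0.246, -0.969], [-0.007, -0.969, -0.246], [-1.0, 0.008, -0.003]]
wrist_force: [-0.2, -0.3, 0.2]
gripper_width: 48.3
[ 0.73  0.33 -0.85  1.92  0.3   1.02 -1.57] [502.3 -36.8 219.4] [[0.001, 0.246, -0.969], [-0.006, -0.969, -0.246], [-1.0, 0.006, 0.0]] 48.364097271698995 [-0.35 -1.18 -0.55]
to target xy,cm tool [0.   0.16 0.07]
```

View pics/s11.png

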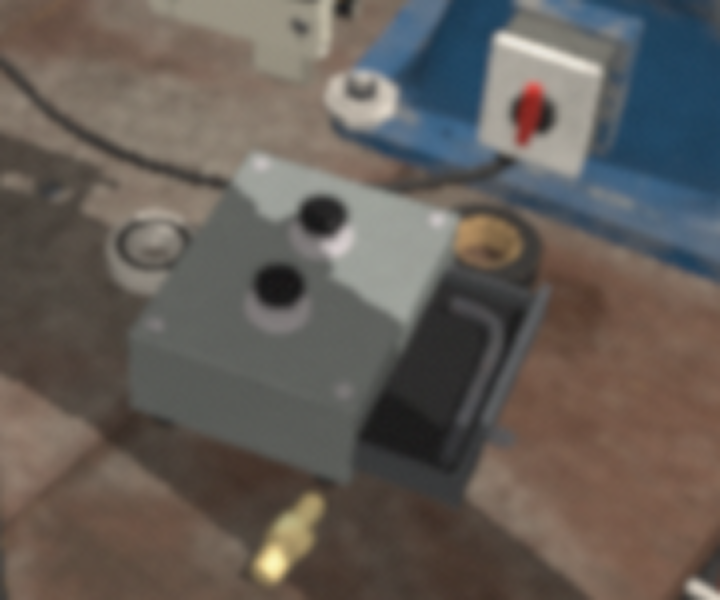

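View pics/w11.png

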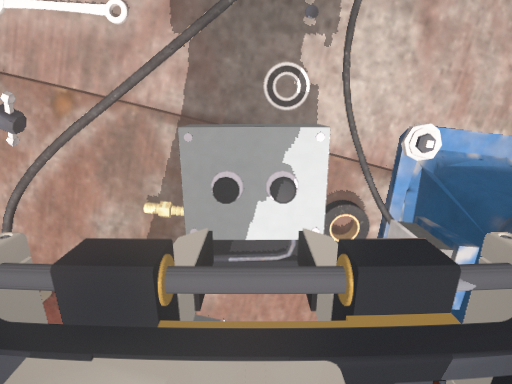

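Both buttons are up again, at crop (278,285) and (323,215). The drawer is out with the key in it, and the parts have not moved. The gripper is about 120 mm above the buttons and touching nothing, so I'll hand in.

```bash
python3 -c "
from rig import hand_in
print(hand_in())"; python3 st.py
```

```text
the job is handed in; nothing more can be done
None
the job is handed in; nothing more can be done
```

The drawer is open. I took the gripper over the grinder and pressed both buttons down together with the fingertips. I held them until the drawer had sprung fully out, with about 22–25 N at the wrist, then lifted straight up about 130 mm. I handed in at about 10 s of the 32 s allowed.

**Last checks:** the final pictures show both buttons up and the drawer fully out with the hex key in it. The tape roll, bearing and hose fitting are where they were. The wrist force reads about zero with the gripper clear.

**Disagreement:** the top/scene and wrist cameras put the button centre about 2–3 mm apart. I aimed between them and adjusted from the close-up wrist view, which left both fingertips well inside the buttons' flat tops.

**Not checked directly:** the buttons' travel can't be read. That both were fully down is inferred from the tip height, which levelled off at 82 mm, and from the drawer opening.

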